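# Read the charge of a gas sampling canister with a pocket pressure gauge

## Robot

A 6-joint arm with a two-finger parallel gripper is mounted at the origin on a cart in front of the work surface, level with it; the furniture and walls round the work are solid. World frame = base frame: x ahead of the robot, y to its left, z up, the work surface at z = 0. Lengths are in mm, angles in rad, forces in N, time in s.
With the tool pointing down it reaches from about 300 to 950 mm from the base axis. Payload 3.1 kg.
Tool frame: the origin (TCP) lies at the centre of the arm's flange, where the gripper is bolted on; the fingertips stand 173 mm ahead of it and the grasp point (between the pads) lies 155 mm ahead of it; z points along the fingers, y is the line along which they close (so a half turn about z gives the same grasp; the last joint's range is limited). The gripper opens to 85 mm and grips with 20 to 120 N. Pads are 22 mm wide; open, the fingers measure 114 mm over their backs; the gripper's body (76 mm by 85 mm) begins 54 mm behind the grasp point. The pads swing forward as they close: fully open they stand 13 mm farther back than shut.
Start: joints at [1.144, 0.308, 1.634, -0, 1.2, -0.07], TCP at [218.325, 585.635, 404.672] pointing down, gripper open.
Joint ranges: [-3.06, 3.06], [-0.79, 1.96], [0.05, 2.63], [-1.19, 4.34], [0.05, 2.64], [-2.94, 2.94]. Speed limits (rad/s): [2.79, 2.79, 3.14, 3.14, 3.14, 3.14].

## Interface

Orientations are given as a unit quaternion [x, y, z, w].
In Python, from workcell import monitor, cams, ctrl gives the robot as it stands.
- The arm moves only by the tool jog_arm, never from a script. Its argument "targets" is text: rows parted by semicolons, each of 7 numbers parted by spaces: the shift along the tool's x, y, z in mm, then the turn, a rotation vector about the tool's x, y, z in degrees, then the gripper's target within -1 to 1 (fully open at 1, half-way at 0, shut at -1). In form: tx ty tz wx wy wz jaw; .... A call has 1 to 8 rows; each row is the pose to reach, as a shift and turn from the pose commanded when the call began, along the tool's axes at that moment; what a row does not reach only later rows make up. A row lasts 1/12 s, in which the tool goes at most 41.7 mm and 7.16 degrees, less where a joint would pass 70% of its speed; a pose out of reach is approached as far as the arm can. A call with a gripper value outside its range is refused whole. The fingers move at their own pace and stop on an object; "newtons" is the grip in N (left out, the last holds). Time passes only in rows, so rows that repeat a pose let the fingers close. It gives the time, the measured TCP pose, the force, the opening and the grip force at its end, in the units of the state.
- monitor.get_state(): the state, without advancing time (a new reading comes with each control period).
- cams.read_camera(name): name is "scene" or "top" or "wrist"; returns a dict with "frame" (480x640x3 uint8, red, green, blue), "intrinsics" (3x3 intrinsics, pixels), "D" ([k1, k2, p1, p2, k3] as OpenCV has them; the pictures are not rectified), "eye" and "rotation" of the camera in the world; the wrist camera has in their place "mount" (4x4, takes a point from camera to tool coordinates, whose origin is the TCP and whose axes are the flange's). Camera axes: x right, y up, looking along -z (the intrinsics and any distortion apply to the point x, -y, -z); pixel columns grow to the right and rows downward; lengths in mm; the calibration is good to about 2 mm. A picture is of the moment at which its call begins: read the wrist's pose just before it. There is no depth.
- ctrl.close_job(): hands the job in; it is judged then, once.
The state is a dict: "time_s": time; "joint_pos": joint angles; "joint_vel": joint speeds; "effort": joint torques, N m; "ee_pos": TCP position; "eef_rot": TCP orientation; "contact_force": force on the tool from outside, world axes, zero at the start; "wrist_torque": the same for the moment, N m; "gripper_width": finger opening in mm; "grip_force": force on a finger pad.
Only numpy, scipy, OpenCV 4.12 (cv2) and the standard library are available. Lean on these libraries where they do the work, as an engineer would, in place of code of your own. Each camera call takes 0.05 s, during which the arm holds its last target. There are 200 camera calls.

## Task

Check the charge of the gas canister whose valve stem is bare (the other one wears a dust cap): take the pocket pressure gauge out of its stand and press its chuck squarely down over the stem with about 15 to 18 N, never more than 22 N, keeping it pressed for about a second so that the rod is driven out and comes to rest. Then lift the gauge off and put it back in its stand as it was, with the rod left out at its reading, and leave the canisters and everything else standing where they are.

Things in the scene. Friction and masses are not known exactly. Their poses are not given: they have to be found in the camera images.
- gauge_grip (a point): Loose pocket pressure gauge, 0.17 kg: metal head block with black ribs, 26 x 26 mm, 40 mm tall, a steel chuck under it, a level barrel to one side. This point: on the chuck's axis (18 mm below its top, 22 above its underside); grasp here across the flats, 26 mm apart along y. z up, x along the barrel, whose axis is 2 mm higher; barrel 16 mm thick, end collar 19 mm, ending 109 mm out.
- gauge: The same gauge; origin at the centre of its chuck's open mouth, its very bottom, 44 mm below gauge_grip, same axes. Chuck 22 mm outside, 16 mm bore, flared at the mouth to 26 mm outside and about 21 mm inside. Up inside it: the tip of a steel pin 10.5 mm above the mouth, the face of the rubber seal 16 mm above the mouth.
- gauge_seal: Black rubber ring in the gauge's chuck (15 mm wide, 4 mm thick, 6 mm hole); origin at the centre of its lower face. It seals on the stem's rim; a tight seal needs over 6 N between them. It yields upwards at 8 N per mm, at most 3.5 mm, then stops hard. The gas force on the pin, 4 to 8 N, comes on top of the seal's.
- gauge_rod (a joint): How far the white graduated rod is out of the barrel's end, m: 0 home (only its 11 mm knob shows, 4 mm long), at most 0.042. When the pin in the chuck pushes the valve core in by some 6 mm, the hidden gas pressure drives the rod out by about 0.010 to 0.036; it then stays out by light friction (0.15 N) until something pushes it back.
- holder_socket (a point): Centre of the floor of the round socket (29 mm wide, 12 mm deep) in the gauge's fixed grey stand, 6 mm above the bench; z up, x along the stand. The gauge stands here on its mouth, its barrel along x, resting 82 mm out in a fork with 26 mm between its prongs (tops 60 mm above the bench). Base plate 150 x 62 mm, from 32 mm behind this point to 118 mm ahead.
- valve_nut (a point): Centre of the top of the brass hexagon nut (24 mm over flats) on the canister to gauge, z up. The bare brass stem rises from it: 14 mm thick, tapered to 11 mm at the rim, hollow, the steel valve core inside level with the rim. Stems come in differing lengths: the rim is 24 to 42 mm above this point, not measured, to be felt or seen. It does not give when pressed.
- canister: The canister to gauge: loose, 0.95 kg, bare steel, 76 mm diameter, domed, brass nut (its top 124 mm above the base) and slim bare stem on top. Origin at the centre of its base, z up.
- canister_capped: The other canister, alike but with a ribbed black dust cap (20 mm wide, 30 mm tall) over its stem, top 154 mm above the bench; loose, leave alone. Origin at the centre of its base, z up.
- spanner: Loose flat open spanner, 125 mm long, lying on the bench; leave alone.
- dropper_bottle: Loose amber dropper bottle with a black bulb, 33 mm wide, 96 mm tall; leave alone. Origin at the centre of its base.
Things that resemble listed ones, but are neither listed nor needed, are in the scene too. There is more than one size of the gauge; the job needs the largest.

How it is judged:
By the outcome, as a careful person would: the job done as asked, in the order asked, and still so for the second after the job is handed in, with the robot touching nothing.
It also fails if it takes over 58 s, if anything falls off the work surface, if the arm or the gripper's body presses on something with over 40 N, if the wrist force passes 120 N, or if a joint passes its speed limit or range.

## Working session

There is one attempt and no reset: what is moved stays moved. The work goes in short steps, Python scripts to look and compute and a tool call to move; the robot and the scene stay as the last step left them, time stands still between calls to the robot, and variables do not carry over. Pictures are saved under pics/ and viewed, at most 10 in all, crops included, and the job is handed in when it is done.

Besides the shell and the picture viewer there is one more tool, called after "Call:" as name(argument=value, ...) on one line, values as JSON. jog_arm: Moves the arm, as the interface text tells. Its arguments: {"type":"object","properties":{"targets":{"type":"string"},"newtons":{"type":"number"}},"required":["targets"]}

```bash
mkdir -p pics; ls
cat > h.py <<'E'
import numpy as np, cv2
from scipy.spatial.transform import Rotation as R
from workcell import monitor, cams, ctrl
def grab(name):
    s=monitor.get_state(); c=cams.read_camera(name)
    if 'mount' in c:
        T=np.eye(4);T[:3,:3]=R.from_quat(s['eef_rot']).as_matrix();T[:3,3]=s['ee_pos']
        M=T@np.array(c['mount']); c['eye']=M[:3,3]; c['rotation']=M[:3,:3]
    c['eye']=np.array(c['eye'],float); c['rotation']=np.array(c['rotation'],float)
    return c
def ray(c,px):
    u=cv2.undistortPoints(np.array([[px]],float),np.array(c['intrinsics'],float),np.array(c['D'],float))[0,0]
    d=c['rotation']@np.array([u[0],-u[1],-1]); return c['eye'],d/np.linalg.norm(d)
def onz(c,px,z):
    o,d=ray(c,px); return o+d*(z-o[2])/d[2]
def tri(c1,p1,c2,p2):
    o1,d1=ray(c1,p1);o2,d2=ray(c2,p2)
    t=np.linalg.lstsq(np.c_[d1,-d2],o2-o1,rcond=None)[0]
    a=o1+t[0]*d1;b=o2+t[1]*d2; return (a+b)/2,np.linalg.norm(a-b)
def proj(c,P):
    q=c['rotation'].T@(np.array(P,float)-c['eye']); q=np.array([q[0],-q[1],-q[2]])
    return cv2.projectPoints(q[None],np.zeros(3),np.zeros(3),np.array(c['intrinsics'],float),np.array(c['D'],float))[0][0,0]
def save(c,f): cv2.imwrite('pics/'+f,c['frame'][:,:,::-1])
def keep(c,n): np.savez('pics/'+n,**c)
def load(n):
    return dict(np.load('pics/'+n+'.npz'))
E
python3 - <<'E'
from h import *
for n in ['scene','top']:
    c=grab(n);save(c,n+'0.png');keep(c,n+'0');print(n,c['eye'],c['rotation'].round(2).tolist(),c['intrinsics'])
s=monitor.get_state();print(s)
E
```

```text
pics
scene [ 218.0661451  -487.07887387  757.29643368] [0.4, -0.08, -0.19, 0.89] [[506.62623542   0.         321.06203536]
 [  0.         506.62623542 237.44586775]
 [  0.           0.           1.        ]]
top [ 287.34699567  198.98822749 1347.6492558 ] [-0.07, 0.07, 0.71, -0.7] [[604.84901078   0.         309.46927483]
 [  0.         604.84901078 240.50283452]
 [  0.           0.           1.        ]]
{'time_s': 0.1, 'joint_pos': array([ 1.14430500e+00,  3.08947521e-01,  1.63506483e+00,  1.53599099e-05,
        1.19971276e+00, -6.97144925e-02]), 'joint_vel': array([ 0.0005147 , -0.00094876, -0.00329028, -0.00044995,  0.00054829,
       -0.00138636]), 'effort': array([ 2.28918670e-04, -4.16400039e+01, -2.77651209e+01,  9.97660514e-07,
        3.88625500e-03, -2.41792506e-06]), 'ee_pos': array([218.15731959, 585.27862166, 403.54044806]), 'eef_rot': array([ 1.77446442e-01,  9.84129881e-01, -1.03182342e-03, -2.68763919e-04]), 'contact_force': array([0.79218854, 0.39775427, 0.31346528]), 'wrist_torque': array([-0.00925942,  0.00267308, -0.02087415]), 'grip_force': 0.0, 'gripper_width': 85.3281896756516}
```

View pics/scene0.png

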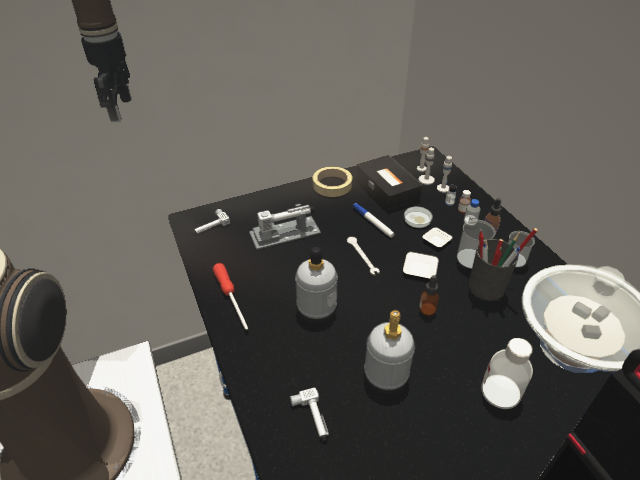

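View pics/top0.png

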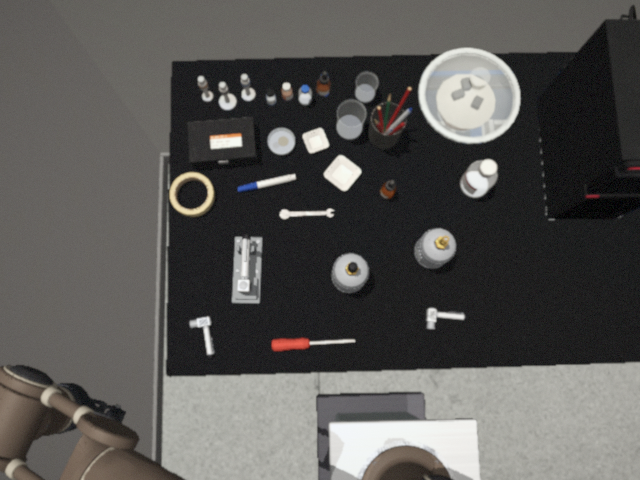

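The scene view shows the stand with the gauge at about (285,225), the bare canister at (390,350) with its stem rim near (395,313), and the capped one at (316,285). In the top view these are at (247,270), (435,248) and (350,272). The loose gauges are smaller decoys.

Run:
```python
from h import *
t=load('top0');s=load('scene0')
def crop(c,x,y,w,h,k): return cv2.resize(c['frame'][y:y+h,x:x+w,::-1],(w*k,h*k),interpolation=cv2.INTER_CUBIC)
a=crop(t,215,225,80,100,4)   # 
b=crop(t,400,215,80,60,4)
d=crop(s,240,190,96,60,5) # 480x300
e=crop(s,350,300,80,96,3) # 240x288
I=np.zeros((600,800,3),np.uint8);I[:400,:320]=0
I[0:400,0:320]=a; I[400:600,0:320]=b[:200]; I[0:300,320:800]=d; I[300:588,320:560]=e
cv2.imwrite('pics/crop0.png',I)
```

```text
(no output)
```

View pics/crop0.png

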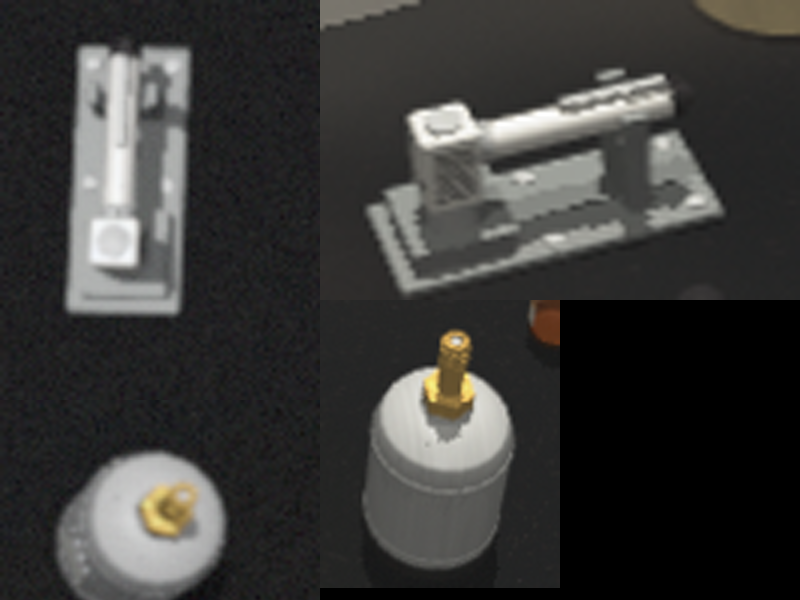

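The crop shows the gauge head's top face at top (243.6,285.3) / scene (264.4,214.4), and the barrel end at top (246,238) / scene (309,209.5). The stem rim is at top (445.8,237.8) / scene (395.6,313.2).

Run:
```python
from h import *
t=load('top0');s=load('scene0')
for n,a,b in [('head',(243.4,285.2),(264.4,214.4)),('barrelend',(245.7,238),(309.5,209.5)),('rim',(445.7,237.7),(395.4,313.2)),('nut',(441.7,242),(392.5,328))]:
    p,e=tri(t,a,s,b);print(n,p.round(1),round(e,1))
# stand base corners on plane z~6
for q in [(79,47),(189,47),(180,313),(67,311)]:
    print(onz(t,(215+q[0]/4-.4,225+q[1]/4-.4),6).round(1))
st=monitor.get_state();print(R.from_quat(st['eef_rot']).as_matrix().round(3).tolist())
c=grab('wrist');print(np.array(c['mount']).round(2).tolist() , c['intrinsics'])
```

```text
Traceback (most recent call last):
  File "h.py", line 17, in tri
    o1,d1=ray(c1,p1);o2,d2=ray(c2,p2)
          ~~~^^^^^^^
  File "h.py", line 13, in ray
    d=c['rotation']@np.array([u[0],-u[1],-1]); return c['eye'],d/np.linalg.norm(d)
      ~~~~~~~~~~~~~^~~~~~~~~~~~~~~~~~~~~~~~~~
ValueError: matmul: Input operand 1 has a mismatch in its core dimension 0, with gufunc signature (n?,k),(k,m?)->(n?,m?) (size 3 is different from 4)
```

```bash
sed -i "s/    return dict(np.load('pics\/'+n+'.npz'))/    c=dict(np.load('pics\/'+n+'.npz'))\n    if c['rotation'].size==4: c['rotation']=R.from_quat(c['rotation']).as_matrix()\n    return c/; s/    return c$/    return c/" h.py
python3 - <<'E'
s=open('h.py').read()
s=s.replace("c['rotation']=np.array(c['rotation'],float)\n","c['rotation']=np.array(c['rotation'],float)\n    if c['rotation'].size==4: c['rotation']=R.from_quat(c['rotation']).as_matrix()\n")
open('h.py','w').write(s)
E
python3 - <<'E'
from h import *
t=load('top0');s=load('scene0')
for n,a,b in [('head',(243.4,285.2),(264.4,214.4)),('barrelend',(245.7,238),(309.5,209.5)),('rim',(445.7,237.7),(395.4,313.2)),('nut',(441.7,242),(392.5,328))]:
    p,e=tri(t,a,s,b);print(n,p.round(1),round(e,1))
for q in [(79,47),(189,47),(180,313),(67,311)]:
    print(onz(t,(215+q[0]/4-.4,225+q[1]/4-.4),6).round(1))
st=monitor.get_state();print(R.from_quat(st['eef_rot']).as_matrix().round(3).tolist())
c=grab('wrist');print(np.array(c['mount']).round(2).tolist() , c['intrinsics'])
E
```

```text
head [443.2 337.6  65. ] 1.9
barrelend [548.3 334.9  46.7] 0.2
rim [519.  -78.3 157.8] 0.1
nut [517.5 -78.  121.9] 1.0
[560.9 364.8   6. ]
[559.7 302.5   6. ]
[409.4 308.2   6. ]
[411.7 370.9   6. ]
[[-0.937, 0.349, -0.001], [0.349, 0.937, -0.002], [0.0, -0.002, -1.0]]
[[0.0, 0.96, 0.27, 68.66], [1.0, -0.0, -0.0, -0.07], [-0.0, 0.27, -0.96, 30.55], [0.0, 0.0, 0.0, 1.0]] [[375.54959396   0.         315.14143246]
 [  0.         375.54959396 239.71392141]
 [  0.           0.           1.        ]]
```

Call:
jog_arm(targets="-100 -51 25 0 0 -6 1; -200 -102 50 0 0 -12 1; -297 -153 74 0 0 -18.1 1; -297 -153 74 0 0 -18.1 1; -297 -153 74 0 0 -18.1 1; -297 -153 74 0 0 -18.1 1; -297 -153 74 0 0 -18.1 1; -297 -153 74 0 0 -18.1 1", newtons=60)

```text
time_s: 0.82
ee_pos: [438.2, 343.2, 332.0]
eef_rot: [0.02, 1.0, -0.0, -0.0]
contact_force: [0.7, -0.0, -0.9]
gripper_width: 85.3
grip_force: 0.0
```

Call:
jog_arm(targets="-14 -2 0 0 0 0 1;-14 -2 0 0 0 0 1;-14 -2 0 0 0 0 1;-14 -2 0 0 0 0 1")

```text
time_s: 1.15
ee_pos: [450.7, 343.1, 332.7]
eef_rot: [0.02, 1.0, 0.0, -0.0]
contact_force: [-0.9, -0.0, -1.5]
gripper_width: 85.3
grip_force: 0.0
```

Run:
```python
from h import *
c=grab('wrist');save(c,'w1.png');keep(c,'w1')
st=monitor.get_state();print(st['time_s'],st['ee_pos'],st['joint_pos'],st['joint_vel'].round(3),R.from_quat(st['eef_rot']).as_matrix().round(3).tolist())
print(proj(c,(442.5,338,68)),c['eye'])
```

```text
1.2 [450.4232741  343.34749478 332.74059268] [ 5.74291248e-01  2.76337162e-01  1.83283287e+00  6.39067387e-04
  1.03258165e+00 -9.57298833e-01] [ 0.012 -0.005  0.004 -0.003 -0.001 -0.001] [[-0.999, 0.04, -0.0], [0.04, 0.999, 0.0], [0.0, 0.0, -1.0]]
[306.60764919 232.2970557 ] [382.10068451 345.83647624 302.16554634]
```

View pics/w1.png

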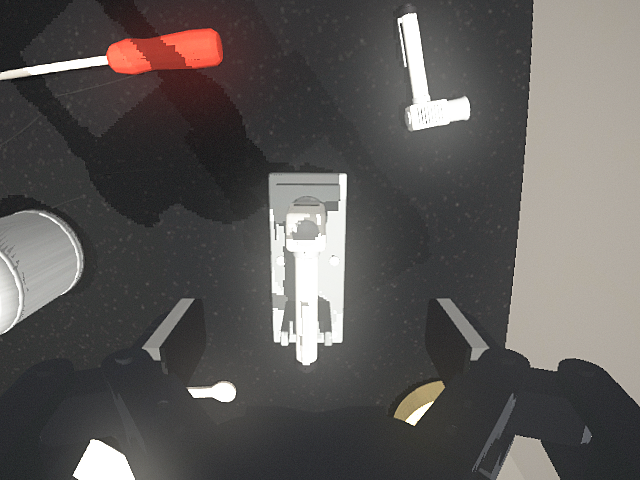

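The gauge head's top face is at about (306,229) and its barrel runs straight down the picture to (307,360). This matches the predicted (307,232), and the yaw is aligned.

Call:
jog_arm(targets="7.3 -5.8 30 0 0 0 1;7.3 -5.8 65 0 0 0 1;7.3 -5.8 95 0 0 0 1;7.3 -5.8 115 0 0 0 1;7.3 -5.8 127 0 0 0 1;7.3 -5.8 127 0 0 0 1;7.3 -5.8 127 0 0 0 1")

```text
time_s: 1.78
ee_pos: [443.2, 337.7, 205.7]
eef_rot: [0.02, 1.0, -0.0, -0.0]
contact_force: [0.6, 0.5, 0.1]
gripper_width: 85.6
grip_force: 0.0
```

Run:
```python
from h import *
c=grab('wrist');save(c,'w2.png');keep(c,'w2')
st=monitor.get_state();print(st['time_s'],st['ee_pos'],st['contact_force'],R.from_quat(st['eef_rot']).as_matrix().round(3).tolist())
print(proj(c,(442.5,338,68)),c['eye'])
```

```text
1.8333 [443.9745631  337.91967704 206.72585669] [ 0.09084042  0.77670536 -0.43876388] [[-0.999, 0.04, 0.002], [0.04, 0.999, 0.001], [-0.002, 0.001, -1.0]]
[315.94691322 351.70593586] [374.57426166 340.39997351 175.15657604]
```

View pics/w2.png

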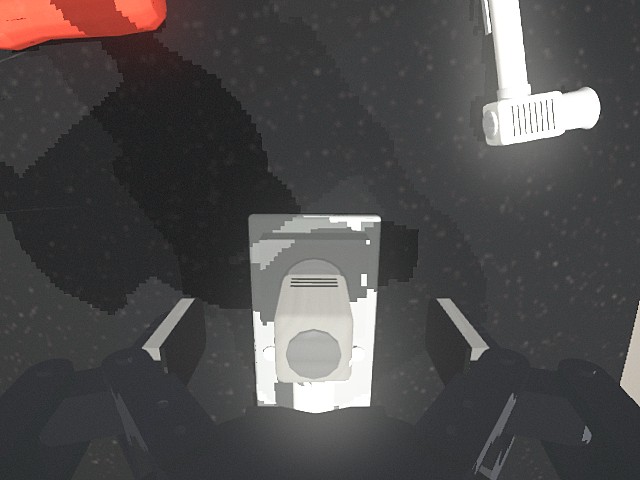

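The head's top disc is centred at about (313.5,354), against a prediction of (316,352), so the offset is under 1 mm. Closing.

Call:
jog_arm(targets="0 0 0 0 0 0 -1;0 0 0 0 0 0 -1;0 0 0 0 0 0 -1;0 0 0 0 0 0 -1;0 0 0 0 0 0 -1;0 0 0 0 0 0 -1;0 0 0 0 0 0 -1;0 0 0 0 0 0 -1", newtons=80)

```text
time_s: 2.5
ee_pos: [444.1, 337.0, 206.4]
eef_rot: [0.021, 1.0, 0.0, 0.0]
contact_force: [-1.8, -0.1, 5.8]
gripper_width: 24.6
grip_force: 78.3
```

Call:
jog_arm(targets="0 0 0 0 0 0 -1;0 0 0 0 0 0 -1;0 0 0 0 0 0 -1;0 0 0 0 0 0 -1;0 0 0 0 0 0 -1;0 0 0 0 0 0 -1")

```text
time_s: 3.0
ee_pos: [444.1, 337.1, 206.4]
eef_rot: [0.021, 1.0, 0.0, 0.0]
contact_force: [-2.1, -0.3, 5.9]
gripper_width: 25.1
grip_force: 78.3
```

Run:
```python
from h import *
st=monitor.get_state();print(st)
```

```text
{'time_s': 3.0, 'joint_pos': array([ 5.71120460e-01,  4.49400696e-01,  1.90688252e+00,  2.04837440e-05,
        7.84484283e-01, -9.58614479e-01]), 'joint_vel': array([-3.86758906e-04, -6.53787610e-04, -7.53490890e-05, -2.99525351e-04,
       -3.30813894e-04, -8.27647613e-04]), 'effort': array([-9.80631402e-02, -3.70162225e+01, -1.89755076e+01, -2.39282206e-02,
       -3.58246230e-01, -2.90928804e-02]), 'ee_pos': array([444.07723184, 337.05046447, 206.35841539]), 'eef_rot': array([2.05364941e-02, 9.99789019e-01, 2.36114896e-04, 3.38409383e-04]), 'contact_force': array([-2.08564735, -0.25596653,  5.9176013 ]), 'wrist_torque': array([-0.12078067,  0.13034256, -0.0075349 ]), 'grip_force': 78.31723093986511, 'gripper_width': 25.052740283575353}
```

Call:
jog_arm(targets="0 0 -4 0 0 0 -1;0 0 -15 0 0 0 -1;0 0 -40 0 0 0 -1;0 0 -75 0 0 0 -1;0 0 -110 0 0 0 -1;0 0 -145 0 0 0 -1;0 0 -175 0 0 0 -1;0 0 -190 0 0 0 -1")

```text
time_s: 3.67
ee_pos: [444.3, 337.2, 400.7]
eef_rot: [0.02, 1.0, 0.002, 0.003]
contact_force: [0.4, 1.1, -1.4]
gripper_width: 24.7
grip_force: 79.4
```

Run:
```python
from h import *
w=load('w2');print(onz(w,(313.5,354),68))
c=grab('wrist');save(c,'w3.png');keep(c,'w3')
st=monitor.get_state();print(st['time_s'],st['ee_pos'],st['contact_force'],st['wrist_torque'],st['gripper_width'])
print(R.from_quat(st['eef_rot']).as_matrix().round(3).tolist())
print(proj(c,st['ee_pos']+R.from_quat(st['eef_rot']).apply([0,0,137])))
```

```text
[443.33010762 337.16848691  68.        ]
3.7167 [444.93376514 337.6707404  402.69677284] [0.94410179 0.57253707 0.69659216] [ 0.00163859 -0.05691885  0.01584816] 24.850565874268778
[[-0.999, 0.041, 0.009], [0.041, 0.999, 0.005], [-0.008, 0.006, -1.0]]
[317.5274427  360.79168483]
```

View pics/w3.png

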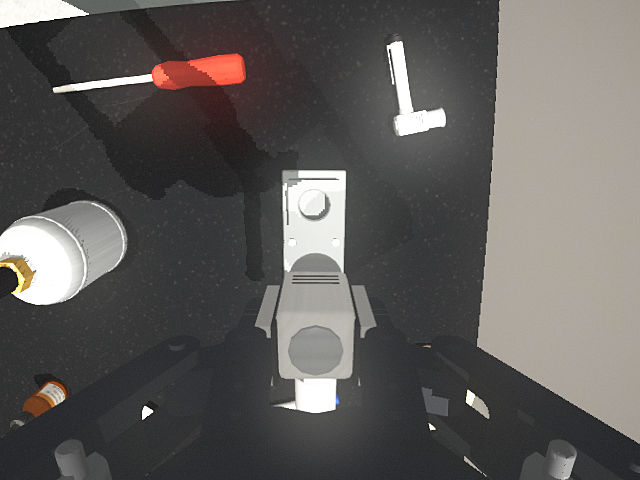

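The stand socket is empty at (314,205) and the gauge is held, with its top disc at (315.5,350) and chuck mouth edge at about (317,254). Going beside the bare stem for a close look.

Call:
jog_arm(targets="-5 -18 -3 0 0 0 -1;-14 -50 -5 0 0 0 -1;-24 -85 -5 0 0 0 -1;-34 -120 -5 0 0 0 -1;-44 -155 -5 0 0 0 -1;-54 -190 -5 0 0 0 -1;-64 -225 -5 0 0 0 -1;-74 -260 -5 0 0 0 -1")

```text
time_s: 4.38
ee_pos: [506.3, 72.3, 399.4]
eef_rot: [0.02, 1.0, -0.0, -0.001]
contact_force: [0.3, -0.3, -1.7]
gripper_width: 25.2
grip_force: 79.4
```

Call:
jog_arm(targets="-10 -35 0 0 0 0 -1;-20 -70 0 0 0 0 -1;-29 -105 0 0 0 0 -1;-37 -130 0 0 0 0 -1;-43 -147 0 0 0 0 -1;-43 -151 0 0 0 0 -1;-43 -151 0 0 0 0 -1;-43 -151 0 0 0 0 -1")

```text
time_s: 5.05
ee_pos: [543.1, -78.1, 399.5]
eef_rot: [0.021, 1.0, 0.001, -0.001]
contact_force: [0.6, 0.3, -1.6]
gripper_width: 25.2
grip_force: 79.4
```

Run:
```python
from h import *
c=grab('wrist');save(c,'w4.png');keep(c,'w4')
st=monitor.get_state();print(st['time_s'],st['ee_pos'],st['contact_force'],st['wrist_torque'],st['gripper_width'])
print(R.from_quat(st['eef_rot']).as_matrix().round(3).tolist())
print(proj(c,(519,-78.3,158)))
```

```text
5.1 [543.1882866  -77.67449581 399.75822781] [ 0.52906918  0.43313269 -1.86504461] [ 0.02737562 -0.02181545  0.02653488] 25.176284868139287
[[-0.999, 0.04, -0.002], [0.04, 0.999, 0.001], [0.002, 0.001, -1.0]]
[312.59435202 216.12636147]
```

View pics/w4.png

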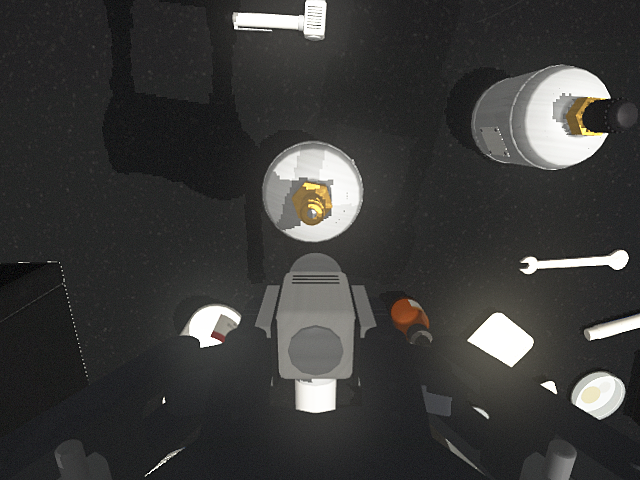

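The bare stem's rim is at about (313,212) with the nut around it. The gauge's mouth edge peaks at (316,253) and its disc is at (315.5,350). The capped canister and the rest are undisturbed.

Run:
```python
from h import *
c=load('w4');f=c['frame']
M=c['mount'];o=M[:3,3]
def tz(px,z):
    u=cv2.undistortPoints(np.array([[px]],float),c['intrinsics'],c['D'])[0,0]
    d=M[:3,:3]@np.array([u[0],-u[1],-1]);return (o+d*(z-o[2])/d[2]).round(1)
print('disc',tz((315.5,350),138.4)); 
g=cv2.cvtColor(f,cv2.COLOR_RGB2GRAY)
# flare arc: column 316 profile rows 240..275
print('prof',g[244:264,316])
print('flare sides row 262..',[ (r,g[r,280:296:2].tolist(),g[r,336:352:2].tolist()) for r in (266,270)])
print('mouth near edge',tz((316,253),200.4))
y0,x0=190,290;cr=f[y0:235,x0:340]
hsv=cv2.cvtColor(cr,cv2.COLOR_RGB2HSV);m=((hsv[...,0]>10)&(hsv[...,0]<32)&(hsv[...,1]>110)).astype(np.uint8)
for r in range(0,45): print(y0+r,''.join('#' if v else '.' for v in m[r]), end='\n')
```

```text
disc [8.000e-01 1.000e-01 1.384e+02]
prof [ 58  60  59  58  54  57  56  54  59 109 112 106 106 104 100 101  99 102
 100  99]
flare sides row 262.. [(266, [54, 51, 52, 51, 51, 52, 90, 99], [102, 105, 48, 52, 51, 54, 50, 48]), (270, [50, 52, 49, 55, 48, 92, 95, 92], [96, 101, 94, 46, 55, 47, 49, 53])]
mouth near edge [ 14.4   0.4 200.4]
190 ........#############################.............
191 .......###############################............
192 ......################################............
193 ......###############.##.#############............
194 ....##################.....############...........
195 ....##############.######.#..##########...........
196 ...#############.#..####.....###########..........
197 ..#############.#########.##...#########..........
198 ..####################.#.####...########..........
199 ..###############.############..#########.........
200 ...#######################.##############.........
201 ...#############################.########.........
202 ....#####################################.........
203 ....#############...##...################...
[... 1011 characters left out ...]
....###############.....................
223 ................############......................
224 .................########.........................
225 ..................................................
226 ..................................................
227 ..................................................
228 ..................................................
229 ..................................................
230 ..................................................
231 ..................................................
232 ..................................................
233 ..................................................
234 ..................................................
```

Run:
```python
from h import *
c=load('w4');t=load('top0');s=load('scene0')
print(tri(c,(311.8,213.8),t,(445.7,237.7)),tri(c,(311.8,213.8),s,(395.4,313.2)))
st=monitor.get_state();Rm=R.from_quat(st['eef_rot']).as_matrix()
for z in (154,158,162):
    p=onz(c,(311.8,213.8),z);q=Rm.T@(p-st['ee_pos']);print(z,p.round(1),q.round(1))
```

```text
(array([518.73936263, -78.765036  , 155.59865645]), np.float64(1.2277757945167647)) (array([517.98956168, -78.90081197, 158.7798762 ]), np.float64(1.1190359880887826))
154 [518.4 -78.8 154. ] [ 24.2  -2.4 245.8]
158 [517.6 -78.7 158. ] [ 25.   -2.3 241.8]
162 [516.8 -78.6 162. ] [ 25.8  -2.3 237.8]
```

Call:
jog_arm(targets="10 -1 0 0 0 0 -1;20 -2 0 0 0 0 -1;23.5 -2.6 5 0 0 0 -1;23.5 -2.6 20 0 0 0 -1;23.5 -2.6 28 0 0 0 -1;23.5 -2.6 28 0 0 0 -1;23.5 -2.6 28 0 0 0 -1;23.5 -2.6 28 0 0 0 -1")

```text
time_s: 5.77
ee_pos: [520.4, -80.1, 372.9]
eef_rot: [0.02, 1.0, -0.0, 0.0]
contact_force: [0.0, 0.1, -1.6]
gripper_width: 25.1
grip_force: 79.4
```

Run:
```python
from h import *
st=monitor.get_state();print(st['time_s'],st['ee_pos'],st['contact_force'],st['wrist_torque'],st['gripper_width'])
Rm=R.from_quat(st['eef_rot']).as_matrix();print(Rm.round(3).tolist())
ax=st['ee_pos']+Rm@[1.2,.3,200.4];print('mouth',ax)
I=np.zeros((600,800,3),np.uint8)
s=grab('scene');keep(s,'s5');p=proj(s,ax).astype(int);print(proj(s,ax),proj(s,(518,-78.8,157.5)))
I[:,:480]=cv2.resize(s['frame'][p[1]-50:p[1]+50,p[0]-40:p[0]+40,::-1],(480,600),interpolation=cv2.INTER_CUBIC)
w=grab('wrist');keep(w,'w5')
I[:400,480:]=cv2.resize(w['frame'][200:300,275:355,::-1],(320,400),interpolation=cv2.INTER_CUBIC)
print('off',p)
cv2.imwrite('pics/c5.png',I)
```

```text
5.7667 [520.40328832 -80.14116281 372.90021986] [ 0.03390679  0.14090336 -1.60754115] [ 0.00617339 -0.0041494  -0.02255868] 25.093102095708286
[[-0.999, 0.041, 0.0], [0.041, 0.999, -0.0], [-0.0, -0.0, -1.0]]
mouth [519.31299353 -79.81597001 172.49963227]
[396.98889295 307.52205025] [394.92407235 313.74145136]
off [396 307]
```

View pics/c5.png

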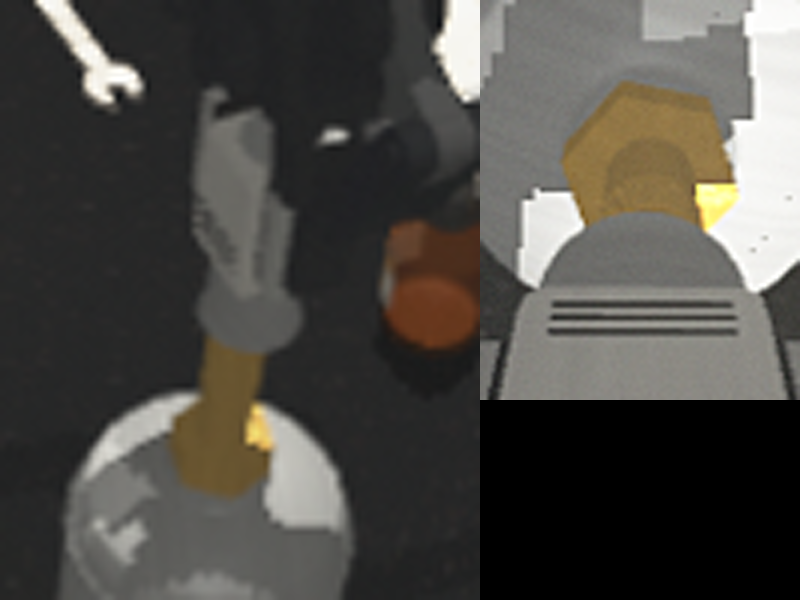

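The scene crop shows the mouth directly above the stem, about 1.7 px to the right of its axis. The wrist crop shows the stem about 0.6 mm towards +y of the chuck. This fits the computed offset, so I shift (1.7, 0.9) mm and go down gently.

Call:
jog_arm(targets="1.7 0.9 0 0 0 0 -1;1.7 0.9 4 0 0 0 -1;1.7 0.9 8 0 0 0 -1;1.7 0.9 12 0 0 0 -1;1.7 0.9 14 0 0 0 -1;1.7 0.9 16 0 0 0 -1;1.7 0.9 17 0 0 0 -1;1.7 0.9 17 0 0 0 -1")

```text
time_s: 6.53
ee_pos: [518.5, -79.2, 355.2]
eef_rot: [0.02, 1.0, 0.0, -0.0]
contact_force: [0.7, -0.1, -2.5]
gripper_width: 24.9
grip_force: 79.4
```

Call:
jog_arm(targets="0 0 1 0 0 0 -1;0 0 2 0 0 0 -1;0 0 3 0 0 0 -1;0 0 3 0 0 0 -1;0 0 3 0 0 0 -1")

```text
time_s: 6.95
ee_pos: [518.6, -79.2, 352.6]
eef_rot: [0.02, 1.0, -0.0, -0.0]
contact_force: [-1.2, -0.2, -1.9]
gripper_width: 24.8
grip_force: 79.4
```

Call:
jog_arm(targets="0 0 1 0 0 0 -1;0 0 2 0 0 0 -1;0 0 3 0 0 0 -1;0 0 4 0 0 0 -1;0 0 4 0 0 0 -1;0 0 4 0 0 0 -1")

```text
time_s: 7.45
ee_pos: [518.8, -79.3, 349.0]
eef_rot: [0.02, 1.0, -0.0, 0.0]
contact_force: [-0.5, 0.4, 2.2]
gripper_width: 24.9
grip_force: 79.7
```

Call:
jog_arm(targets="0 0 1 0 0 0 -1;0 0 2 0 0 0 -1;0 0 2 0 0 0 -1;0 0 2 0 0 0 -1")

```text
time_s: 7.78
ee_pos: [518.8, -79.3, 346.9]
eef_rot: [0.02, 1.0, -0.0, 0.0]
contact_force: [0.0, -0.4, 2.6]
gripper_width: 25.2
grip_force: 79.9
```

Call:
jog_arm(targets="0 0 0.5 0 0 0 -1;0 0 1 0 0 0 -1;0 0 1 0 0 0 -1;0 0 1 0 0 0 -1")

```text
time_s: 8.12
ee_pos: [518.8, -79.3, 346.2]
eef_rot: [0.02, 1.0, -0.0, 0.0]
contact_force: [-1.4, -0.2, 6.4]
gripper_width: 24.9
grip_force: 80.3
```

Call:
jog_arm(targets="0 0 0.5 0 0 0 -1;0 0 1 0 0 0 -1;0 0 1 0 0 0 -1;0 0 1 0 0 0 -1")

```text
time_s: 8.45
ee_pos: [518.9, -79.3, 345.8]
eef_rot: [0.02, 1.0, -0.0, 0.0]
contact_force: [-2.3, 0.3, 9.6]
gripper_width: 25.3
grip_force: 80.6
```

Call:
jog_arm(targets="0 0 0.5 0 0 0 -1;0 0 0.5 0 0 0 -1;0 0 0.5 0 0 0 -1;0 0 0.5 0 0 0 -1")

```text
time_s: 8.78
ee_pos: [519.0, -79.3, 345.7]
eef_rot: [0.02, 1.0, -0.0, 0.001]
contact_force: [-3.4, 0.2, 9.9]
gripper_width: 25.2
grip_force: 80.8
```

Call:
jog_arm(targets="0.6 0 0.5 0 0 0 -1;0.6 0 0.5 0 0 0 -1;0.6 0 0.5 0 0 0 -1;0.6 0 0.5 0 0 0 -1")

```text
time_s: 9.12
ee_pos: [518.7, -79.3, 345.5]
eef_rot: [0.02, 1.0, -0.0, 0.001]
contact_force: [-3.1, 1.9, 11.1]
gripper_width: 25.0
grip_force: 80.9
```

Call:
jog_arm(targets="0.3 0 0.5 0 0 0 -1;0.3 0 0.5 0 0 0 -1;0.3 0 0.5 0 0 0 -1")

```text
time_s: 9.37
ee_pos: [518.5, -79.3, 345.3]
eef_rot: [0.02, 1.0, -0.0, 0.001]
contact_force: [-3.3, 0.0, 12.5]
gripper_width: 25.1
grip_force: 81.1
```

Call:
jog_arm(targets="0 0 0.5 0 0 0 -1;0 0 0.8 0 0 0 -1;0 0 0.8 0 0 0 -1;0 0 0.8 0 0 0 -1")

```text
time_s: 9.7
ee_pos: [518.6, -79.3, 345.1]
eef_rot: [0.02, 1.0, -0.0, 0.001]
contact_force: [-3.2, 1.2, 15.1]
gripper_width: 24.9
grip_force: 81.3
```

Run:
```python
from h import *
for i in range(3):
    st=monitor.get_state();print(st['time_s'],st['ee_pos'],st['contact_force'],st['wrist_torque'])
    w=grab('wrist' if i else 'scene');keep(w,'p%d'%i)
    s=w
    if i==0:
        I=s['frame']; cv2.imwrite('pics/p_s.png',cv2.resize(I[230:370,320:500,::-1],(720,560),interpolation=cv2.INTER_CUBIC))
```

```text
9.7 [518.62270768 -79.31220578 345.06232559] [-3.15305163  1.15420176 15.10408356] [0.20465708 0.66385671 0.04981122]
9.75 [518.6371634  -79.32866092 345.07656826] [-3.30199062  1.44389149 14.06695631] [ 0.19996847  0.65030557 -0.02167292]
9.8 [518.63796895 -79.31569358 345.08056932] [-3.13914344  0.96965339 13.78061547] [0.17037426 0.59009268 0.00717386]
```

Call:
jog_arm(targets="0 0 0.3 0 0 0 -1;0 0 0.3 0 0 0 -1;0 0 0.3 0 0 0 -1;0 0 0.3 0 0 0 -1;0 0 0.3 0 0 0 -1;0 0 0.3 0 0 0 -1;0 0 0.3 0 0 0 -1;0 0 0.3 0 0 0 -1")

```text
time_s: 10.52
ee_pos: [518.7, -79.3, 345.0]
eef_rot: [0.02, 1.0, -0.0, 0.002]
contact_force: [-2.5, 1.5, 16.1]
gripper_width: 25.1
grip_force: 81.4
```

Call:
jog_arm(targets="0 0 0 0 0 0 -1;0 0 0 0 0 0 -1;0 0 0 0 0 0 -1;0 0 0 0 0 0 -1;0 0 0 0 0 0 -1;0 0 0 0 0 0 -1;0 0 0 0 0 0 -1")

```text
time_s: 11.1
ee_pos: [518.6, -79.3, 345.0]
eef_rot: [0.02, 1.0, -0.0, 0.002]
contact_force: [-4.7, 1.0, 14.9]
gripper_width: 25.0
grip_force: 81.4
```

Run:
```python
from h import *
s=grab('scene');t=grab('top');keep(s,'q');keep(t,'qt')
I=np.zeros((600,800,3),np.uint8)
I[:560,:480]=cv2.resize(s['frame'][230:370,350:470,::-1],(480,560),interpolation=cv2.INTER_CUBIC)
I[:480,480:800]=cv2.resize(t['frame'][150:270,405:485,::-1],(320,480),interpolation=cv2.INTER_CUBIC)
cv2.imwrite('pics/q.png',I)
```

```text
(no output)
```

View pics/q.png

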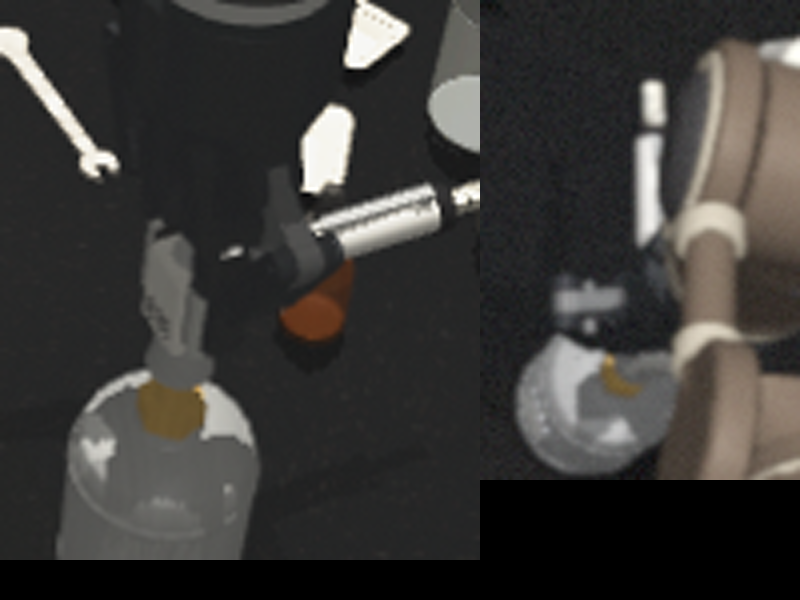

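The rod is clearly out (white section at top-view crop (652,100)), and the chuck sits squarely over the stem at scene crop (180,360). Lifting off.

Call:
jog_arm(targets="0 0 -2 0 0 0 -1;0 0 -5 0 0 0 -1;0 0 -9 0 0 0 -1;0 0 -14 0 0 0 -1;0 0 -20 0 0 0 -1;0 0 -30 0 0 0 -1;0 0 -45 0 0 0 -1;0 0 -58 0 0 0 -1")

```text
time_s: 11.87
ee_pos: [517.2, -79.1, 400.2]
eef_rot: [0.02, 1.0, 0.0, -0.001]
contact_force: [0.7, 0.1, -2.1]
gripper_width: 25.3
grip_force: 79.2
```

Call:
jog_arm(targets="0 0 0 0 0 0 -1;0 0 0 0 0 0 -1;0 0 0 0 0 0 -1")

```text
time_s: 12.12
ee_pos: [517.2, -79.1, 399.3]
eef_rot: [0.02, 1.0, 0.0, -0.001]
contact_force: [0.6, 0.4, -1.8]
gripper_width: 25.1
grip_force: 79.2
```

Run:
```python
from h import *
st=monitor.get_state();print(st['time_s'],st['ee_pos'],st['contact_force'],st['wrist_torque'],st['gripper_width'])
w=grab('wrist');keep(w,'w6');s=grab('scene');keep(s,'s6')
print(R.from_quat(st['eef_rot']).as_matrix().round(4).tolist())
a=load('w4')
# gauge-in-hand change: template match of head region
for y0,y1,x0,x1 in [(335,370,285,350),(250,300,275,360)]:
    T=cv2.cvtColor(a['frame'][y0:y1,x0:x1],cv2.COLOR_RGB2GRAY);S=cv2.cvtColor(w['frame'][y0-15:y1+15,x0-15:x1+15],cv2.COLOR_RGB2GRAY)
    m=cv2.matchTemplate(S,T,cv2.TM_CCOEFF_NORMED);_,v,_,p=cv2.minMaxLoc(m);print(v,p[0]-15,p[1]-15)
# canister moved?
s0=load('scene0');y0,y1,x0,x1=340,395,355,425
T=cv2.cvtColor(s0['frame'][y0:y1,x0:x1],cv2.COLOR_RGB2GRAY);S=cv2.cvtColor(s['frame'][y0-12:y1+12,x0-12:x1+12],cv2.COLOR_RGB2GRAY)
m=cv2.matchTemplate(S,T,cv2.TM_CCOEFF_NORMED);_,v,_,p=cv2.minMaxLoc(m);print(v,p[0]-12,p[1]-12)
```

```text
12.1167 [517.23520116 -79.10260844 399.26414898] [ 0.61460738  0.42440852 -1.82477857] [ 0.04195846  0.08543278 -0.03557361] 25.09486471824794
[[-0.9992, 0.0409, -0.0016], [0.0409, 0.9992, 0.0003], [0.0016, 0.0003, -1.0]]
0.9842962622642517 0 0
0.5344153642654419 3 15
0.8691354990005493 0 0
```

Run:
```python
from h import *
for n in ['w4','w6']:
    g=cv2.cvtColor(load(n)['frame'],cv2.COLOR_RGB2GRAY);print(g[246:290,316].tolist(),g[360:400,316].tolist())
```

```text
[59, 58, 54, 57, 56, 54, 59, 109, 112, 106, 106, 104, 100, 101, 99, 102, 100, 99, 105, 102, 99, 99, 99, 98, 97, 109, 124, 127, 137, 74, 51, 128, 116, 47, 121, 140, 57, 67, 127, 126, 129, 124, 128, 125] [111, 111, 113, 114, 115, 113, 110, 111, 109, 110, 112, 110, 112, 110, 111, 132, 142, 130, 154, 233, 239, 238, 235, 236, 235, 232, 250, 255, 254, 254, 254, 254, 254, 254, 254, 254, 254, 254, 254, 254]
[114, 118, 119, 121, 124, 122, 116, 121, 118, 121, 120, 118, 116, 115, 110, 112, 114, 112, 115, 112, 112, 112, 113, 110, 113, 125, 143, 142, 149, 85, 61, 145, 127, 55, 141, 154, 69, 82, 139, 141, 141, 140, 140, 139] [123, 123, 124, 125, 124, 123, 125, 125, 121, 122, 121, 122, 121, 117, 123, 143, 155, 144, 171, 245, 250, 246, 246, 246, 246, 244, 254, 255, 255, 255, 255, 255, 255, 255, 255, 255, 255, 255, 255, 255]
```

Call:
jog_arm(targets="4 18 -5 0 0 0 -1;11 50 -5 0 0 0 -1;18 85 -5 0 0 0 -1;26 120 -5 0 0 0 -1;34 155 -5 0 0 0 -1;41 190 -5 0 0 0 -1;49 225 -5 0 0 0 -1;57 260 -5 0 0 0 -1")

```text
time_s: 12.88
ee_pos: [470.4, 184.4, 404.1]
eef_rot: [0.021, 1.0, -0.0, -0.001]
contact_force: [0.0, -0.2, -1.3]
gripper_width: 25.1
grip_force: 79.3
```

Call:
jog_arm(targets="8 35 0 0 0 0 -1;16 70 0 0 0 0 -1;24 105 0 0 0 0 -1;29 130 0 0 0 0 -1;32 146 0 0 0 0 -1;33 153 0 0 0 0 -1;33 153 0 0 0 0 -1;33 153 0 0 0 0 -1")

```text
time_s: 13.55
ee_pos: [444.5, 336.7, 404.1]
eef_rot: [0.02, 1.0, -0.001, -0.001]
contact_force: [-0.5, -0.3, -0.9]
gripper_width: 25.2
grip_force: 79.3
```

Call:
jog_arm(targets="0 0 25 0 0 0 -1;0 0 60 0 0 0 -1;0 0 95 0 0 0 -1;0 0 130 0 0 0 -1;0 0 150 0 0 0 -1;0 0 158 0 0 0 -1;0 0 158 0 0 0 -1;0 0 158 0 0 0 -1")

```text
time_s: 14.22
ee_pos: [445.4, 336.6, 247.6]
eef_rot: [0.021, 1.0, 0.0, 0.0]
contact_force: [0.4, 0.2, -0.7]
gripper_width: 24.8
grip_force: 79.4
```

Run:
```python
from h import *
st=monitor.get_state();print(st['time_s'],st['ee_pos'],st['contact_force'],st['joint_vel'].round(3))
Rm=R.from_quat(st['eef_rot']).as_matrix();print(Rm.round(4).tolist(),Rm.T@(np.array([444.1,337.2,206.4])-st['ee_pos']))
```

```text
14.2167 [445.44433366 336.55440536 247.58731673] [ 0.37474853  0.19475699 -0.72754813] [ 0.008 -0.028 -0.03   0.002 -0.004  0.001]
[[-0.9991, 0.0421, 0.0006], [0.0421, 0.9991, 0.0002], [-0.0006, 0.0002, -1.0]] [ 1.39592185  0.58008106 41.1865754 ]
```

Call:
jog_arm(targets="1.2 0.5 8 0 0 0 -1;1.2 0.5 16 0 0 0 -1;1.2 0.5 22 0 0 0 -1;1.2 0.5 24 0 0 0 -1;1.2 0.5 24 0 0 0 -1;1.2 0.5 24 0 0 0 -1;1.2 0.5 24 0 0 0 -1")

```text
time_s: 14.8
ee_pos: [443.6, 337.9, 223.3]
eef_rot: [0.02, 1.0, 0.0, 0.0]
contact_force: [0.3, 0.7, -1.6]
gripper_width: 25.3
grip_force: 79.4
```

Call:
jog_arm(targets="0 0 2 0 0 0 -1;0 0 4 0 0 0 -1;0 0 6 0 0 0 -1;0 0 7 0 0 0 -1;0 0 8 0 0 0 -1;0 0 8 0 0 0 -1")

```text
time_s: 15.3
ee_pos: [443.4, 337.6, 214.7]
eef_rot: [0.02, 1.0, -0.0, -0.0]
contact_force: [0.9, -0.3, -1.4]
gripper_width: 25.0
grip_force: 79.4
```

Call:
jog_arm(targets="-0.3 -0.2 2 0 0 0 -1;-0.3 -0.2 4 0 0 0 -1;-0.3 -0.2 6 0 0 0 -1;-0.3 -0.2 7 0 0 0 -1;-0.3 -0.2 7.5 0 0 0 -1;-0.3 -0.2 7.5 0 0 0 -1;-0.3 -0.2 7.5 0 0 0 -1")

```text
time_s: 15.88
ee_pos: [443.8, 337.5, 207.5]
eef_rot: [0.02, 1.0, -0.0, -0.0]
contact_force: [-0.1, 0.0, -2.2]
gripper_width: 25.0
grip_force: 79.4
```

Call:
jog_arm(targets="0 0 0.5 0 0 0 -1;0 0 1 0 0 0 -1;0 0 1.3 0 0 0 -1;0 0 1.3 0 0 0 -1;0 0 1.3 0 0 0 -1")

```text
time_s: 16.3
ee_pos: [443.9, 337.6, 206.5]
eef_rot: [0.02, 1.0, 0.0, 0.0]
contact_force: [-0.3, 0.6, -1.0]
gripper_width: 25.4
grip_force: 79.6
```

Call:
jog_arm(targets="0 0 0.5 0 0 0 -1;0 0 0.5 0 0 0 -1;0 0 0.5 0 0 0 -0.4;0 0 0.5 0 0 0 -0.3;0 0 0.5 0 0 0 0;0 0 0.5 0 0 0 0.5;0 0 0.5 0 0 0 1;0 0 0.5 0 0 0 1")

```text
time_s: 16.97
ee_pos: [443.8, 337.4, 205.5]
eef_rot: [0.02, 1.0, -0.0, -0.0]
contact_force: [-0.8, -0.3, -0.3]
gripper_width: 76.6
grip_force: 0.0
```

Call:
jog_arm(targets="0 0 0 0 0 0 1;0 0 0 0 0 0 1;0 0 0 0 0 0 1;0 0 0 0 0 0 1;0 0 0 0 0 0 1")

```text
time_s: 17.38
ee_pos: [443.8, 337.5, 205.7]
eef_rot: [0.02, 1.0, -0.0, -0.0]
contact_force: [-0.6, -0.5, -0.5]
gripper_width: 85.5
grip_force: 0.0
```

Call:
jog_arm(targets="0 0 -5 0 0 0 1;0 0 -20 0 0 0 1;0 0 -50 0 0 0 1;0 0 -85 0 0 0 1;0 0 -120 0 0 0 1;0 0 -140 0 0 0 1;0 0 -140 0 0 0 1;0 0 -140 0 0 0 1")

```text
time_s: 18.05
ee_pos: [444.2, 337.8, 347.8]
eef_rot: [0.02, 1.0, 0.001, 0.002]
contact_force: [0.9, 0.7, -0.5]
gripper_width: 85.5
grip_force: 0.0
```

Run:
```python
from h import *
I=np.zeros((600,800,3),np.uint8)
w=grab('wrist');s=grab('scene');s0=load('scene0')
I[:480,:320]=cv2.resize(w['frame'][160:400,230:390,::-1],(320,480))
I[:300,320:800]=cv2.resize(s['frame'][190:250,240:336,::-1],(480,300),interpolation=cv2.INTER_CUBIC)
I[300:600,320:800]=cv2.resize(s['frame'][180:420,240:624,::-1],(480,300))
cv2.imwrite('pics/fin.png',I)
st=monitor.get_state();print(st['time_s'],st['ee_pos'],st['contact_force'])
```

```text
18.15 [443.10363434 337.06027567 344.63256325] [-1.14929912 -1.07810508 -0.08502883]
```

View pics/fin.png

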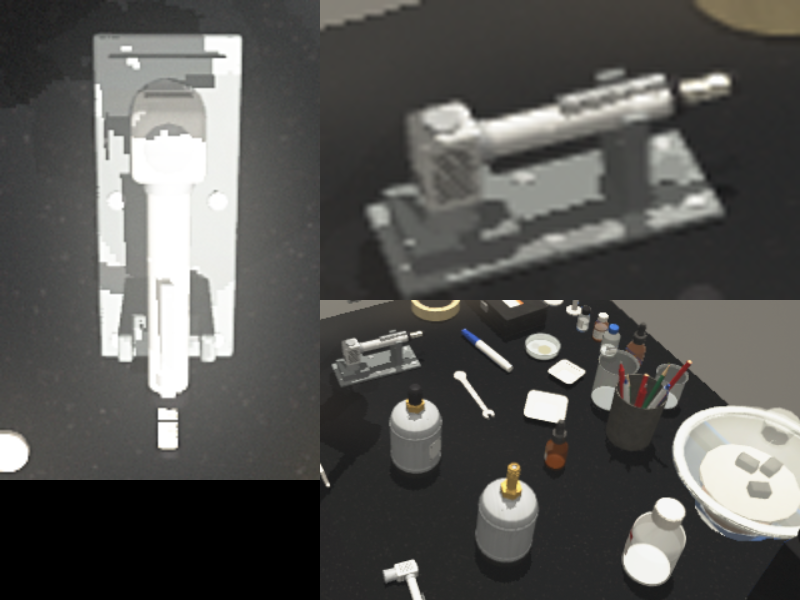

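The gauge is seated upright in its stand: head at crop (170,145), barrel between the fork prongs, rod out at (168,430). The canisters and everything else are standing as before.

```bash
python3 -c "
from h import *
print(ctrl.close_job())"
```

```text
the job is handed in; nothing more can be done
None
```

I gauged the bare-stem canister at about 16–17 N for over a second and put the gauge back in its stand with the rod left out; nothing else looked moved in the final picture, and the job is handed in at about 18 s (58 s allowed).

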